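Seat the condiment carrier on the breakfast tray

TASK

Pick up the round steel condiment carrier by its handle and mount it on the wooden tray: press it down under the three spring catches and turn it until its grooves drop over the three steel balls, so that the springs hold it level and fully home. Be gentle, feeling your way rather than forcing it, then let go and leave the other tableware alone.

Things in the scene. Friction and masses are not known exactly. Their poses are not given: they have to be found in the camera images.
- carrier: Round steel condiment carrier, about 0.45 kg, loose, standing on the table, handle up. Disc 140 mm across, top at 14 mm; lower edge bevelled 45 degrees (130 mm across at 7 mm height, 140 mm at 12 mm). Origin: centre of the flat underside, z up. Underneath are 3 radial V grooves, along its own +x and at 120 and 240 degrees; any groove fits any ball. On top, 3 round marks lie between them (60, 180, 300 degrees).
- carrier_handle (a point): Middle of the carrier's handle, 52 mm above its underside: an upright dark wooden block on the carrier's axis, 36 mm along the carrier's x, 16 mm along its y, reaching from 14 to 76 mm above the underside. Take it across the 16 mm. Axes as the carrier's.
- carrier_groove (a point): Point on the carrier's underside at the middle of the groove that runs along the carrier's +x, 50 mm from the axis. Each groove is a straight radial V of 90 degrees, 15 mm wide at its mouth in the flat underside, open at its outer end.
- tray: Round light wooden tray, 260 mm across, 12 mm thick, fixed; origin at the centre of its underside (table height), z up. On it, a dark steel disc with 3 steel balls, and 3 sprung catches around. Carrier's underside over the origin: riding on the ball tops 29 mm; fully home, a groove over each ball, 24.4 mm. Carrier and tray must not press on each other with more than 40 N in all.
- tray_balls (a point): Tray's axis at the height of the ball tops (29 mm); axes as the tray's. The 3 polished balls (14 mm diameter) lie on a 50 mm radius: nominally along +x and 120 and 240 degrees from it, but their disc was left turned by an unknown angle, up to 0.65 rad either way, which this pose does not show. It stays stiffly as it is. A groove starts to drop over its ball within about 0.15 rad.
- tray_catch (a point): Centre of the nose of one of three equal catches, at 60 (this one), 180 and 300 degrees from the tray's +x, 74 mm from its axis, 48 mm up: a polished steel ball of 22 mm that slides outward up to 9 mm against a spring (1.5 N at rest, 0.15 N more per mm), on a wooden block 58 mm high. The carrier's rim snaps past the noses from above; they then press on its upper edge, drawing it down.
- tray_entry (a point): Point on the tray's axis where the carrier's underside is when its bevelled rim first meets the three catch noses from above, 48 mm over the table. From there it takes a push of roughly 5 to 15 N; the rim is past the noses once the underside is below about 34 mm.
- butter_bell: Lidded white porcelain butter bell, 112 mm across, 106 mm high; origin at the centre of its underside. Leave it alone.
- sugar_shaker: Blue glass sugar shaker with a steel top, 72 mm across, 118 mm high; origin at the centre of its underside. Leave it alone.
- egg_cup: Stainless steel egg cup with an egg, 48 mm across, 79 mm high; origin at the centre of its underside. Leave it alone.
- pepper_mill: Dark wooden pepper mill with a steel head and top button, 56 mm across, 144 mm high; origin at the centre of its underside. Leave it alone.
Mind the look-alikes: they are no part of the job. What is shaped like the carrier but green, purple or yellow is not meant.

How it is judged:
By the outcome, as a careful person would: the job done as asked, in the order asked, and still so for the second after the job is handed in, with the robot touching nothing.
It also fails if it takes over 64 s, if anything falls off the work surface, if the arm or the gripper's body presses on something with over 40 N, if the wrist force passes 120 N, or if a joint passes its speed limit or range.

ROBOT

A 6-joint arm with a two-finger parallel gripper is mounted at the origin on the work surface. World frame = base frame: x ahead of the robot, y to its left, z up, the work surface at z = 0. Lengths are in mm, angles in rad, forces in N, time in s.
With the tool pointing down it reaches from about 350 to 975 mm from the base axis. Payload 7.1 kg.
Tool frame: the origin (TCP) lies midway between the tips of the shut fingers; the grasp point (between the pads) lies pinch_z behind it (pinch_z is the distance from the TCP to the grasp point, in mm); z points along the fingers, y is the line along which they close (so a half turn about z gives the same grasp; the last joint's range is limited). The gripper opens to 88 mm and grips with 3 to 60 N. Pads are 20 mm wide; open, the fingers measure 115 mm over their backs; the gripper's body (75 mm by 178 mm) begins 61 mm behind the grasp point.
Start: joints at [-1.229, 0.423, 1.63, -0, 1.089, -0.019], TCP at [220.656, -584.736, 222.675] pointing down, gripper open.
Joint ranges: [-3, 3], [-0.9, 2.11], [0.09, 2.58], [-1.31, 4.45], [0.11, 2.69], [-2.54, 2.54]. Speed limits (rad/s): [2.39, 2.39, 3.01, 3.14, 3.14, 3.14].

INTERFACE

Orientations are given as a rotation vector (axis times angle).
In Python, from workcell import get_obs, get_image, close_job, pinch_z gives the robot as it stands.
- The arm moves only by the tool jog_arm, never from a script. Its argument "commands" is a list of rows, each a list of 3 entries, a list of its own where there are three numbers: the gripper command: -1 is shut, 1 is fully open, values between are in proportion, then the shift along the tool's x, y, z as a fraction of full scale, then the turn, a rotation vector about the tool's x, y, z as a fraction of full scale. In form: [[gripper, [tx, ty, tz], [rx, ry, rz]], ...]. A call has 1 to 10 rows; each row shifts and turns the commanded pose from where the row before left it, along the tool's axes as they then stand; what a row does not reach is not made up. Full scale, the value 1, is 0.1 m for a shift and 45 degrees for a turn. A row lasts 1/10 s, in which the tool goes at most 50 mm and 8.59 degrees, less where a joint would pass 70% of its speed; a pose out of reach is approached as far as the arm can. A call with a number of a shift or a turn outside -1 to 1 is refused whole. A call with a gripper value outside its range is refused whole. The fingers move at their own pace and stop on an object; the grip force is fixed at half the most. Time passes only in rows, so rows that do not move let the fingers close. It gives the time, the measured TCP pose, the force, the opening and the grip force at its end, in the units of the state.
- get_obs(): the state, without advancing time (a new reading comes with each control period).
- get_image(name): name is "scene" or "top" or "wrist"; returns a dict with "image" (480x640x3 uint8, blue, green, red), "z_map" (480x640 float32, mm along the optical axis (not along the pixel's ray), 0 where there is no reading), "intrinsics" (3x3 intrinsics, pixels), "eye" and "orientation" of the camera in the world; the wrist camera has in their place "mount" (4x4, takes a point from camera to tool coordinates, whose origin is the TCP and whose axes are the flange's). Camera axes: x right, y down, z forward; pixel columns grow to the right and rows downward; lengths in mm; the calibration is good to about 2 mm. A picture is of the moment at which its call begins: read the wrist's pose just before it.
- close_job(): hands the job in; it is judged then, once.
The state is a dict: "t": time; "qpos": joint angles; "qvel": joint speeds; "joint_torque": joint torques, N m; "ee_pos": TCP position; "orientation": TCP orientation; "ft_force": force on the tool from outside, world axes, zero at the start; "moment": the same for the moment, N m; "width": finger opening in mm; "grasp_force": force on a finger pad.
Only numpy, scipy, OpenCV 4.12 (cv2) and the standard library are available. Lean on these libraries where they do the work, as an engineer would, in place of code of your own. Each camera call takes 0.05 s, during which the arm holds its last target. There are 200 camera calls.

## Working session

There is one attempt and no reset: what is moved stays moved. The work goes in short steps, Python scripts to look and compute and a tool call to move; the robot and the scene stay as the last step left them, time stands still between calls to the robot, and variables do not carry over. Pictures are saved under pics/ and viewed, at most 10 in all, crops included, and the job is handed in when it is done.

Besides the shell and the picture viewer there is one more tool, called after "Request:" as a command line: name --argument value ..., lists and objects as JSON in quotes. jog_arm: Moves the arm, as the interface text tells. Its arguments: {"type":"object","properties":{"commands":{"type":"array","items":{"type":"array"}}},"required":["commands"]}

```bash
mkdir -p pics
cat > h.py <<'E'
import numpy as np,cv2
from scipy.spatial.transform import Rotation as R
from workcell import get_obs,get_image,close_job,pinch_z
def cam(name):
    o=get_obs();d=get_image(name)
    if name=="wrist":
        T=np.eye(4);T[:3,:3]=R.from_rotvec(o["orientation"]).as_matrix();T[:3,3]=o["ee_pos"]
        M=T@np.array(d["mount"]);Rm,e=M[:3,:3],M[:3,3]
    else:
        q=np.array(d["orientation"]);e=np.array(d["eye"])
        Rm=q if q.shape==(3,3) else R.from_rotvec(q).as_matrix()
    return d,np.array(d["intrinsics"]),Rm,e
def onplane(c,uv,z):
    d,K,Rm,e=c
    r=Rm@np.linalg.inv(K)@np.array([uv[0],uv[1],1.]);return e+r*(z-e[2])/r[2]
def cloud(c):
    d,K,Rm,e=c;z=d["z_map"];v,u=np.indices(z.shape)
    P=np.stack([(u-K[0,2])/K[0,0]*z,(v-K[1,2])/K[1,1]*z,z],-1)
    return P@Rm.T+e
E
python3 - <<'E'
from h import *
o=get_obs();print({k:np.round(v,3) for k,v in o.items()},pinch_z)
for n in("top","scene"):
    c=cam(n);cv2.imwrite(f"pics/{n}0.png",c[0]["image"]);print(n,c[1].tolist(),c[2].round(3).tolist(),c[3],np.shape(c[0]["orientation"]))
    np.savez(f"{n}0.npz",img=c[0]["image"],z=c[0]["z_map"],K=c[1],R=c[2],e=c[3])
E
```

```text
{'t': np.float64(0.0), 'qpos': array([-1.229,  0.424,  1.631, -0.   ,  1.089, -0.019]), 'qvel': array([-0.   ,  0.   ,  0.002,  0.001, -0.   ,  0.001]), 'joint_torque': array([-2.0000e-03, -5.4463e+01, -2.7367e+01,  6.4000e-02,  2.3000e-02,
       -0.0000e+00]), 'ee_pos': array([ 220.47 , -584.208,  221.904]), 'orientation': array([-3.089, -0.563,  0.   ]), 'ft_force': array([0.831, 0.38 , 0.28 ]), 'moment': array([-0.062, -0.004,  0.018]), 'grasp_force': np.float64(0.0), 'width': np.float64(87.986)} 18.700000000000003
top [[529.5125905038013, 0.0, 319.9100993565971], [0.0, 529.5125905038013, 240.55397311347997], [0.0, 0.0, 1.0]] [[0.021, -0.994, 0.109], [-1.0, -0.021, 0.002], [-0.0, -0.109, -0.994]] [ 472.80429018  -86.53393812 1057.28686344] (3,)
scene [[570.8595579268548, 0.0, 324.8981783149967], [0.0, 570.8595579268548, 236.7276451698557], [0.0, 0.0, 1.0]] [[0.759, 0.512, -0.401], [0.651, -0.608, 0.455], [-0.011, -0.606, -0.795]] [1116.59360219 -669.76950376 1068.64115937] (3,)
```

View pics/top0.png

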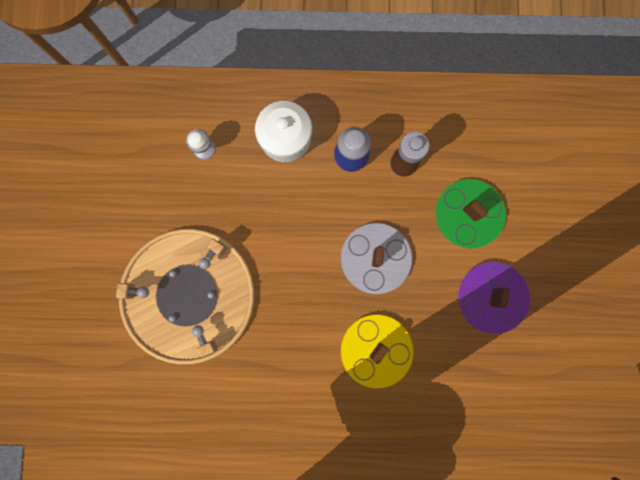

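View pics/scene0.png

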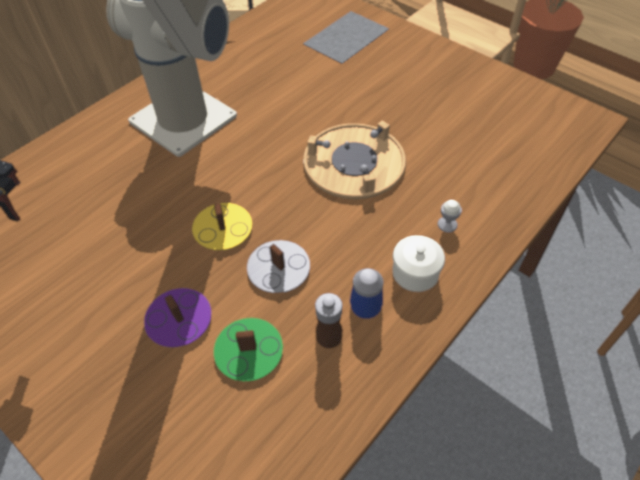

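The top view shows these candidates for the carrier: grey steel disc (377,258), yellow (377,351), green (471,213) and purple (494,297). By the description I choose the grey one. The tray is at (187,296), with balls near (172,273), (212,295), (173,318) and catches near (204,264), (141,293), (198,332).

Run:
```python
from h import *
f=np.load("top0.npz");c=({"z_map":f["z"]},f["K"],f["R"],f["e"]);im=f["img"]
P=cloud(c)
# carrier disc: points 8..20mm high near (377,258)
v,u=np.indices(f["z"].shape)
near=np.hypot(u-377,v-258)<45
m=(near&(P[...,2]>8)&(P[...,2]<22)).astype(np.uint8)
print("disc n",m.sum(),"z med",np.median(P[m>0][:,2]))
hsv=cv2.cvtColor(im,cv2.COLOR_BGR2HSV)
g=((hsv[...,1]<60)&near).astype(np.uint8)
cs,_=cv2.findContours(g,cv2.RETR_EXTERNAL,cv2.CHAIN_APPROX_NONE);k=max(cs,key=cv2.contourArea)
W=np.array([onplane(c,p[0],12)[:2] for p in k]).astype(np.float32)
print("carrier",cv2.fitEllipse(W))
h=near&(P[...,2]>60)&(P[...,2]<95)
print("handle top n",h.sum(),cv2.minAreaRect(P[h][:,:2].astype(np.float32)),P[h].mean(0))
# tray
nt=np.hypot(u-187,v-296)<80
t=nt&(P[...,2]>7)&(P[...,2]<30)
print("tray",cv2.minEnclosingCircle(P[t][:,:2].astype(np.float32)),np.median(P[t][:,2]))
for n,uv,z in[("b",(172,273),22),("b",(212,295),22),("b",(173,318),22),("n",(204,264),48),("n",(141,293),48),("n",(198,332),48)]:print(n,onplane(c,uv,z).round(1))
cr=np.hstack([cv2.resize(im[210:310,327:427],(400,400),interpolation=2),cv2.resize(im[226:366,117:257],(400,400),interpolation=2)])
cv2.imwrite("pics/crop0.png",cr)
```

```text
disc n 3688 z med 13.48710345830159
carrier ((554.9755859375, -195.76834106445312), (138.9300537109375, 139.16404724121094), 30.7684268951416)
handle top n 173 ((554.7896118164062, -194.42385864257812), (16.191301345825195, 36.07781982421875), 85.72088623046875) [ 554.25959544 -193.59871168   74.07580327]
tray ((474.05230712890625, 177.17005920410156), 133.15008544921875) 12.770558772755976
b [516.2 203.7  22. ]
b [475.1 123.7  22. ]
b [429.3 197.3  22. ]
n [533.5 136.2  48. ]
n [476.  253.2  48. ]
n [405.3 141.8  48. ]
```

View pics/crop0.png

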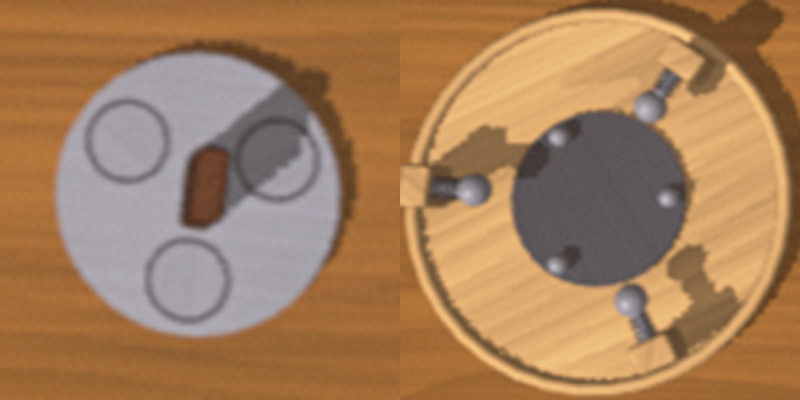

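The crop shows the bare steel disc with its dark handle, so the choice is confirmed. Its marks are at crop (127,141), (278,160) and (187,280). The three balls and three catch noses are clear in the right half.

Request:
jog_arm --commands '[[1, [0.43, -0.236, 0], [0, 0, 0]], [1, [0.43, -0.236, 0], [0, 0, 0]], [1, [0.43, -0.236, 0], [0, 0, 0]], [1, [0.43, -0.236, 0], [0, 0, 0]], [1, [0.43, -0.236, 0], [0, 0, 0]], [1, [0.43, -0.236, 0], [0, 0, 0]], [1, [0.43, -0.236, 0], [0, 0, 0]], [1, [0.43, -0.236, 0], [0, 0, 0]], [1, [0.43, -0.236, 0], [0, 0, 0]], [1, [0.43, -0.236, 0], [0, 0, 0]]]'

```text
t: 1.1
ee_pos: [540.5, -210.3, 222.5]
orientation: [-3.09, -0.564, 0.001]
ft_force: [0.4, 0.1, 0.2]
width: 87.7
grasp_force: 0.0
```

Request:
jog_arm --commands '[[1, [0.1, -0.055, 0], [0, 0, 0]], [1, [0.1, -0.055, 0], [0, 0, 0]], [1, [0, 0, 0], [0, 0, 0.165]], [1, [0, 0, 0], [0, 0, 0.165]], [1, [0, 0, 0], [0, 0, 0.165]], [1, [0, 0, 0], [0, 0, 0.165]], [1, [0, 0, 0], [0, 0, 0]], [1, [0, 0, 0], [0, 0, 0]]]'

```text
t: 1.9
ee_pos: [553.9, -195.5, 222.6]
orientation: [3.132, -0.244, -0.001]
ft_force: [-0.3, 0.5, 0.2]
width: 87.7
grasp_force: 0.0
```

```bash
cat > look.py <<'E'
import sys
from h import *
n=sys.argv[1]
o=get_obs();c=cam("wrist");cv2.imwrite(f"pics/{n}.png",c[0]["image"])
np.savez(f"{n}.npz",img=c[0]["image"],z=c[0]["z_map"],K=c[1],R=c[2],e=c[3])
print(o["t"],o["ee_pos"].round(1),"xdir",np.degrees(np.arctan2(*(R.from_rotvec(o["orientation"]).as_matrix()[[1,0],0]))),R.from_rotvec(o["orientation"]).as_matrix()[:,2].round(3),o["qpos"].round(2),o["ft_force"].round(2))
E
python3 look.py w1; python3 -c "
import numpy as np;f=np.load('w1.npz');print(f['e'],f['R'].round(2),f['K'])"
```

```text
1.9 [ 553.9 -195.5  222.6] xdir -8.899877140812915 [-0.  0. -1.] [-0.36  0.37  1.71 -0.    1.06  1.37] [-0.34  0.48  0.24]
[ 628.47955416 -207.38950636  385.1019591 ] [[-0.15 -0.95 -0.27]
 [-0.99  0.15  0.04]
 [ 0.    0.28 -0.96]] [[363.03827596   0.         312.86090308]
 [  0.         363.03827596 239.20881449]
 [  0.           0.           1.        ]]
```

View pics/w1.png

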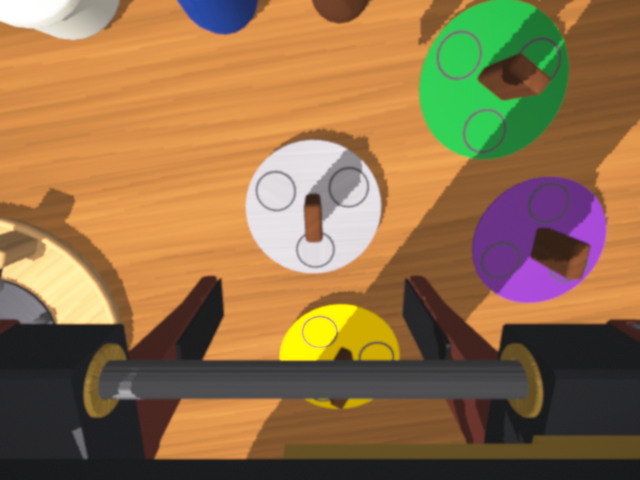

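The wrist view shows the steel carrier centred at (314,206), with marks at (276,191), (349,187), (316,249) and the handle at (314,217). It lies between the fingers and nearly aligned with them.

Run:
```python
from h import *
def ld(n):
    f=np.load(n);return ({"z_map":f["z"]},f["K"],f["R"],f["e"]),f["img"]
for n,cen,marks in[("w1.npz",(314,206),[(276,191),(349,187),(316,249)]),("top0.npz",(377,258),[(358.5,245),(396.3,249.8),(373.6,279.8)])]:
    c,im=ld(n);P=cloud(c);v,u=np.indices(P.shape[:2])
    rad=80 if n[0]=="w" else 42
    hsv=cv2.cvtColor(im,cv2.COLOR_BGR2HSV)
    near=(np.hypot(u-cen[0],v-cen[1])<rad)
    g=((hsv[...,1]<60)&near).astype(np.uint8)
    cs,_=cv2.findContours(g,cv2.RETR_EXTERNAL,cv2.CHAIN_APPROX_NONE);k=max(cs,key=cv2.contourArea)
    W=np.array([onplane(c,p[0],12.5)[:2] for p in k]).astype(np.float32)
    (cx,cy),ax,_=cv2.fitEllipse(W);print(n,"centre",cx,cy,ax)
    M=np.array([onplane(c,m,14)[:2] for m in marks]);d=M-M.mean(0);print("marks mean",M.mean(0),"r",np.hypot(*d.T),"ang",np.degrees(np.arctan2(d[:,1],d[:,0])))
    h=near&(P[...,2]>70)&(P[...,2]<85)
    (hc,hs,ha)=cv2.minAreaRect(P[h][:,:2].astype(np.float32));print("handle",h.sum(),hc,hs,ha,P[h][:,2].mean())
```

```text
w1.npz centre 553.9985961914062 -196.42745971679688 (139.80535888671875, 140.26187133789062)
marks mean [ 553.88333899 -197.0706086 ] r [43.22102374 43.0668302  43.01124012] ang [ 54.44625907 -65.75742496 174.52248385]
handle 701 (554.4318237304688, -195.94009399414062) (16.034387588500977, 35.94395065307617) 84.07467651367188 75.84623370202884
top0.npz centre 554.936279296875 -195.71609497070312 (138.8636016845703, 139.09747314453125)
marks mean [ 554.20806362 -195.65746811] r [43.35261025 43.37010994 43.01024195] ang [ 54.17170172 -66.36330881 173.8839534 ]
handle 159 (554.7723999023438, -194.53607177734375) (15.906311988830566, 36.118839263916016) 84.7429428100586 74.70465161488634
```

Request:
jog_arm --commands '[[1, [0, 0, 0.4], [0, 0, -0.071]], [1, [0, 0, 0.4], [0, 0, 0]], [1, [0, 0, 0.4], [0, 0, 0]], [1, [0, 0, 0.35], [0, 0, 0]], [1, [0, 0, 0.2], [0, 0, 0]], [1, [0, 0, 0.14], [0, 0, 0]], [1, [0, 0, 0], [0, 0, 0]]]'

```text
t: 2.65
ee_pos: [553.4, -194.6, 32.0]
orientation: [-3.137, 0.158, 0.005]
ft_force: [-0.1, -0.5, -0.2]
width: 87.7
grasp_force: 0.0
```

Request:
jog_arm --commands '[[-1, [0, 0, 0], [0, 0, 0]], [-1, [0, 0, 0], [0, 0, 0]], [-1, [0, 0, 0], [0, 0, 0]], [-1, [0, 0, 0], [0, 0, 0]], [-1, [0, 0, 0], [0, 0, 0]], [-1, [0, 0, 0], [0, 0, 0]], [-1, [0, 0, 0], [0, 0, 0]]]'

```text
t: 3.35
ee_pos: [554.5, -194.8, 33.8]
orientation: [3.137, -0.16, 0.0]
ft_force: [-0.3, 0.5, -0.1]
width: 35.2
grasp_force: 0.0
```

Request:
jog_arm --commands '[[-1, [0, 0, 0], [0, 0, 0]], [-1, [0, 0, 0], [0, 0, 0]], [-1, [0, 0, 0], [0, 0, 0]], [-1, [0, 0, 0], [0, 0, 0]], [-1, [0, 0, 0], [0, 0, 0]], [-1, [0, 0, 0], [0, 0, 0]]]'

```text
t: 3.95
ee_pos: [554.5, -194.9, 33.6]
orientation: [3.137, -0.16, 0.0]
ft_force: [-0.3, -1.1, -1.1]
width: 16.0
grasp_force: 30.0
```

Request:
jog_arm --commands '[[-1, [0, 0, -0.1], [0, 0, 0]], [-1, [0, 0, -0.3], [0, 0, 0]], [-1, [0, 0, -0.4], [0, 0, 0]], [-1, [0, 0, -0.3], [0, 0, 0]], [-1, [0, 0, -0.1], [0, 0, 0]], [-1, [0, 0, 0], [0, 0, 0]], [-1, [0, 0, 0], [0, 0, 0]]]'

```text
t: 4.65
ee_pos: [553.4, -194.3, 152.3]
orientation: [-3.137, 0.16, 0.004]
ft_force: [-0.8, 0.0, -6.2]
width: 16.2
grasp_force: 30.0
```

Request:
jog_arm --commands '[[-1, [-0.12, -0.16, -0.12], [0, 0, 0]], [-1, [-0.242, -0.327, -0.12], [0, 0, 0]], [-1, [-0.242, -0.327, -0.12], [0, 0, 0]], [-1, [-0.242, -0.327, -0.12], [0, 0, 0]], [-1, [-0.242, -0.327, -0.12], [0, 0, 0]], [-1, [-0.12, -0.16, 0], [0, 0, 0]], [-1, [0, 0, 0], [0, 0, 0]], [-1, [0, 0, 0], [0, 0, 0]], [-1, [0, 0, 0], [0, 0, 0]]]'

```text
t: 5.55
ee_pos: [450.9, -21.0, 212.8]
orientation: [3.137, -0.16, -0.002]
ft_force: [-0.5, 0.1, -6.4]
width: 15.9
grasp_force: 30.0
```

```bash
python3 look.py w2
```

```text
5.55 [450.9 -21.  212.8] xdir -5.852989070192946 [-0.001 -0.    -1.   ] [-0.07  0.18  2.01 -0.    0.95  1.6 ] [-0.46  0.11 -6.42]
```

View pics/w2.png

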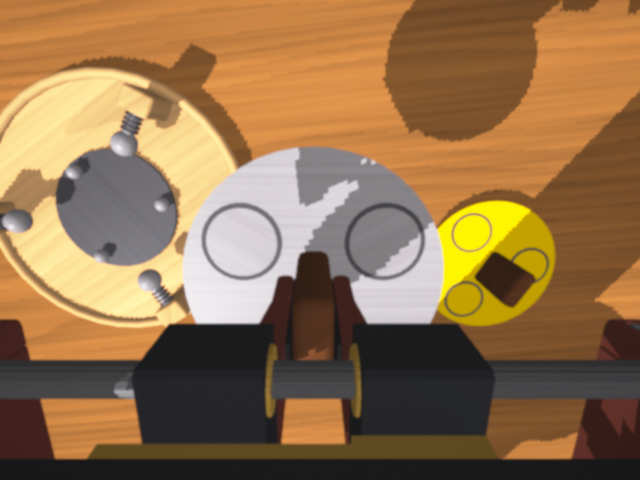

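The view shows noses at about (124,144), (15,221), (150,281), balls at (74,171), (163,204), (104,252), and marks on the held carrier at (241,241) and (384,241).

```bash
cat > tray.py <<'E'
import sys
from h import *
from scipy.optimize import least_squares
def ld(n):
    f=np.load(n);return ({"z_map":f["z"]},f["K"],f["R"],f["e"]),f["img"]
def sph(P,uv,r,zc,g):
    v,u=np.indices(P.shape[:2]);q=P[(np.hypot(u-uv[0],v-uv[1])<g)]
    q=q[(q[:,2]>zc-r*0.4)&(q[:,2]<zc+r*1.3)]
    s=least_squares(lambda c:np.linalg.norm(q-c,axis=1)-r,np.r_[q[:,:2].mean(0),zc],loss="soft_l1",f_scale=.5)
    return np.r_[s.x,len(q),np.sqrt(np.mean(s.fun**2))]
def run(n,noses,balls,g):
    c,im=ld(n);P=cloud(c)
    N=np.array([sph(P,p,11,48,g) for p in noses]);B=np.array([sph(P,p,7,22,g*.75) for p in balls])
    print(n);print(N.round(1));print(B.round(1))
    print("rays nose",[onplane(c,p,48)[:2].round(1).tolist() for p in noses],"ball",[onplane(c,p,22)[:2].round(1).tolist() for p in balls])
    for Q,off in((N,60),(B,0)):
        # fit equilateral triangle: centre=mean, angle via complex cube
        m=Q[:,:2].mean(0);d=Q[:,:2]-m;a=np.degrees(np.arctan2(d[:,1],d[:,0]))
        print("centre",m.round(1),"r",np.hypot(*d.T).round(1),"ang mod120",((a-off)%120).round(1))
    return c
if __name__=="__main__":
    c=run("w2.npz",[(124,144),(15,221),(150,281)],[(74,171),(163,204),(104,252)],16)
    m=[onplane(c,p,193.5)[:2] for p in((241,241),(384,241))]
    d=m[0]-m[1];print("held marks",m,"dist",np.hypot(*d),"exp 74.5; yaw",np.degrees(np.arctan2(d[1],d[0]))-90,"centre", (m[0]+m[1])/2)
    run("top0.npz",[(204,264),(141,293),(198,332)],[(172,273),(211,295.5),(172,318)],7)
E
python3 tray.py
```

```text
w2.npz
[[535.1 135.1  48.4 609.    1.1]
 [476.9 250.   48.4 600.    0.9]
 [406.4 141.9  48.6 524.    1.4]]
[[5.150e+02 2.025e+02 2.230e+01 2.030e+02 6.000e-01]
 [4.750e+02 1.258e+02 2.240e+01 1.680e+02 5.000e-01]
 [4.286e+02 1.987e+02 2.250e+01 1.610e+02 6.000e-01]]
rays nose [[534.3, 135.3], [476.9, 252.3], [405.6, 141.8]] ball [[515.2, 202.2], [475.0, 124.2], [432.2, 194.9]]
centre [472.8 175.7] r [74.4 74.4 74.5] ang mod120 [26.9 26.8 26.9]
centre [472.9 175.7] r [50.  49.9 49.9] ang mod120 [32.5 32.4 32.5]
held marks [array([476.47770944,  13.60858941]), array([468.90911587, -60.65273892])] dist 74.64602128234634 exp 74.5; yaw -5.81939861019444 centre [472.69341266 -23.52207476]
top0.npz
[[535.9 136.3  47.5 103.    1.2]
 [478.5 251.2  47.8 114.    1.3]
 [407.1 143.2  47.1 120.    1.8]]
[[516.1 203.8  22.3  42.    1.1]
 [475.8 126.6  20.8  41.    1.2]
 [429.6 199.9  21.9  43.    1.1]]
rays nose [[533.5, 136.2], [476.0, 253.2], [405.3, 141.8]] ball [[516.2, 203.7], [474.1, 125.6], [429.2, 199.2]]
centre [473.8 176.9] r [74.2 74.4 74.8] ang mod120 [26.8 26.4 26.8]
centre [473.8 176.7] r [50.2 50.2 49.9] ang mod120 [32.6 32.3 32.4]
```

The balls sit at 32.45° (mod 120) on centre (472.8,175.7), with radii of exactly 50 and 74.4. The held carrier is at yaw −5.8°. I'll arrive 10° short of alignment, press past the catches, then turn.

Request:
jog_arm --commands '[[-1, [0.003, -0.2, 0], [0, 0, 0]], [-1, [0.002, -0.4, 0.1], [0, 0, 0]], [-1, [0.002, -0.4, 0.1], [0, 0, 0]], [-1, [0.002, -0.4, 0.1], [0, 0, 0]], [-1, [0.002, -0.4, 0.1], [0, 0, 0]], [-1, [0.002, -0.182, 0.1], [0, 0, 0]], [-1, [0, 0, 0.1], [0, 0, -0.157]], [-1, [0, 0, 0.1], [0, 0, -0.157]], [-1, [0, 0, 0.03], [0, 0, -0.157]], [-1, [0, 0, 0], [0, 0, -0.157]]]'

```text
t: 6.6
ee_pos: [472.5, 175.8, 139.3]
orientation: [3.08, 0.617, -0.003]
ft_force: [-0.3, 0.2, -4.7]
width: 15.5
grasp_force: 30.0
```

Request:
jog_arm --commands '[[-1, [0, 0, 0], [0, 0, 0]], [-1, [0, 0, 0], [0, 0, 0]], [-1, [0, 0, 0], [0, 0, 0]]]'

```text
t: 6.9
ee_pos: [472.6, 176.2, 140.6]
orientation: [3.083, 0.606, -0.0]
ft_force: [-0.2, 0.6, -5.6]
width: 15.8
grasp_force: 30.0
```

```bash
python3 look.py w3
python3 - <<'E'
from h import *
c=cam("top");cv2.imwrite("pics/top3.png",c[0]["image"]);np.savez("top3.npz",img=c[0]["image"],z=c[0]["z_map"],K=c[1],R=c[2],e=c[3])
o=[get_obs()]
print(o[0]["ee_pos"].round(2),o[0]["orientation"].round(4),o[0]["moment"].round(3))
E
```

```text
6.9 [472.6 176.2 140.6] xdir 22.25061857539926 [-0. -0. -1.] [0.33 0.37 1.95 0.   0.82 1.52] [-0.19  0.56 -5.56]
[472.48 176.36 140.7 ] [-3.0821e+00 -6.0820e-01 -2.0000e-04] [-0.012 -0.002  0.036]
```

View pics/w3.png

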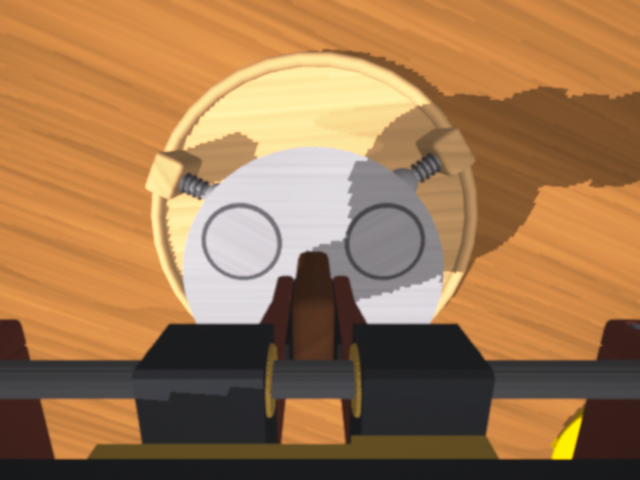

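The carrier sits centred over the tray, with marks at (241,241) and (385,241) and two catches visible at (195,188) and (418,175). Now I lower it to just above the noses.

Request:
jog_arm --commands '[[-1, [0, 0, 0.15], [0, 0, 0]], [-1, [0, 0, 0.15], [0, 0, 0]], [-1, [0, 0, 0.15], [0, 0, 0]], [-1, [0, 0, 0.1], [0, 0, 0]], [-1, [0, 0, 0.02], [0, 0, 0]], [-1, [0, 0, 0], [0, 0, 0]]]'

```text
t: 7.6
ee_pos: [472.3, 176.5, 83.6]
orientation: [3.082, 0.61, -0.0]
ft_force: [0.5, 0.5, -5.4]
width: 15.5
grasp_force: 30.0
```

Request:
jog_arm --commands '[[-1, [0, 0, 0.01], [0, 0, 0]], [-1, [0, 0, 0.01], [0, 0, 0]], [-1, [0, 0, 0.01], [0, 0, 0]], [-1, [0, 0, 0.01], [0, 0, 0]], [-1, [0, 0, 0.01], [0, 0, 0]], [-1, [0, 0, 0], [0, 0, 0]]]'

```text
t: 8.2
ee_pos: [473.2, 176.8, 79.1]
orientation: [-3.081, -0.611, -0.003]
ft_force: [0.6, 0.5, 2.7]
width: 15.8
grasp_force: 30.0
```

Request:
jog_arm --commands '[[-1, [0, 0, 0.01], [0, 0, 0]], [-1, [0, 0, 0.01], [0, 0, 0]], [-1, [0, 0, 0.01], [0, 0, 0]], [-1, [0, 0, 0], [0, 0, 0]]]'

```text
t: 8.6
ee_pos: [472.7, 176.7, 75.9]
orientation: [-3.081, -0.611, -0.002]
ft_force: [1.1, -0.4, 0.8]
width: 15.8
grasp_force: 30.0
```

Request:
jog_arm --commands '[[-1, [0, 0, 0.01], [0, 0, 0]], [-1, [0, 0, 0.01], [0, 0, 0]], [-1, [0, 0, 0.01], [0, 0, 0]], [-1, [0, 0, 0], [0, 0, 0]]]'

```text
t: 9.0
ee_pos: [471.9, 176.4, 72.1]
orientation: [3.081, 0.611, -0.001]
ft_force: [1.1, 0.6, -4.5]
width: 15.9
grasp_force: 30.0
```

Request:
jog_arm --commands '[[-1, [0, 0, 0.01], [0, 0, 0]], [-1, [0, 0, 0.01], [0, 0, 0]], [-1, [0, 0, 0.01], [0, 0, 0]], [-1, [0, 0, 0.01], [0, 0, 0]], [-1, [0, 0, 0], [0, 0, 0]]]'

```text
t: 9.5
ee_pos: [471.9, 176.4, 68.2]
orientation: [3.082, 0.611, -0.001]
ft_force: [0.5, 0.8, -7.1]
width: 15.8
grasp_force: 30.0
```

Request:
jog_arm --commands '[[-1, [0, 0, 0.01], [0, 0, 0]], [-1, [0, 0, 0.01], [0, 0, 0]], [-1, [0, 0, 0.01], [0, 0, 0]], [-1, [0, 0, 0], [0, 0, 0]]]'

```text
t: 9.9
ee_pos: [472.1, 176.4, 65.3]
orientation: [3.082, 0.611, -0.001]
ft_force: [0.7, -0.2, -8.2]
width: 15.8
grasp_force: 30.0
```

Request:
jog_arm --commands '[[-1, [0, 0, 0.01], [0, 0, 0]], [-1, [0, 0, 0.005], [0, 0, 0]], [-1, [0, 0, 0.005], [0, 0, 0]], [-1, [0, 0, 0], [0, 0, 0]], [-1, [0, 0, 0], [0, 0, 0]]]'

```text
t: 10.4
ee_pos: [472.2, 176.5, 63.5]
orientation: [3.082, 0.611, -0.0]
ft_force: [0.3, 0.3, -7.4]
width: 15.8
grasp_force: 30.0
```

Request:
jog_arm --commands '[[-1, [0, 0, 0.005], [0, 0, 0]], [-1, [0, 0, 0], [0, 0, 0]]]'

```text
t: 10.6
ee_pos: [472.2, 176.5, 63.1]
orientation: [3.082, 0.611, -0.0]
ft_force: [0.5, 0.3, -8.6]
width: 15.9
grasp_force: 30.0
```

Request:
jog_arm --commands '[[-1, [0, 0, 0.005], [0, 0, 0]], [-1, [0, 0, 0], [0, 0, 0]]]'

```text
t: 10.8
ee_pos: [472.3, 176.5, 62.6]
orientation: [-3.082, -0.611, 0.0]
ft_force: [0.2, -0.1, -7.8]
width: 15.7
grasp_force: 30.0
```

Request:
jog_arm --commands '[[-1, [0, 0, 0], [0, 0, -0.037]], [-1, [0, 0, 0], [0, 0, -0.037]], [-1, [0, 0, 0], [0, 0, -0.037]], [-1, [0, 0, 0], [0, 0, -0.037]], [-1, [0, 0, 0], [0, 0, -0.037]], [-1, [0, 0, 0], [0, 0, -0.037]], [-1, [0, 0, 0], [0, 0, 0]], [-1, [0, 0, 0], [0, 0, 0]]]'

```text
t: 11.6
ee_pos: [472.3, 176.4, 62.7]
orientation: [3.016, 0.878, 0.0]
ft_force: [-0.0, -0.9, -9.1]
width: 15.8
grasp_force: 30.0
```

Request:
jog_arm --commands '[[-1, [0, 0, 0.007], [0, 0, 0]], [-1, [0, 0, 0.007], [0, 0, 0]], [-1, [0, 0, 0.006], [0, 0, 0]], [-1, [0, 0, 0], [0, 0, 0]]]'

```text
t: 12.0
ee_pos: [472.4, 176.5, 60.6]
orientation: [-3.017, -0.877, -0.0]
ft_force: [1.0, -0.5, -11.1]
width: 15.8
grasp_force: 30.0
```

Run:
```python
from h import *
o=get_obs();print(o["ee_pos"].round(2),np.degrees(2*np.arctan2(o["orientation"][1],o["orientation"][0]))%360,o["ft_force"].round(2),o["moment"].round(3))
```

```text
[472.38 176.54  60.56] 32.40909994154049 [  0.95  -0.51 -11.09] [-0.002 -0.215 -0.013]
```

The underside is now below the ball tops with no push-back, so the grooves are over the balls. I keep lowering it in small steps.

Request:
jog_arm --commands '[[-1, [0, 0, 0.007], [0, 0, 0]], [-1, [0, 0, 0.007], [0, 0, 0]], [-1, [0, 0, 0], [0, 0, 0]]]'

```text
t: 12.3
ee_pos: [472.3, 176.4, 59.1]
orientation: [3.017, 0.877, -0.0]
ft_force: [0.6, -0.0, -10.3]
width: 15.7
grasp_force: 30.0
```

Request:
jog_arm --commands '[[-1, [0, 0, 0.006], [0, 0, 0]], [-1, [0, 0, 0], [0, 0, 0]]]'

```text
t: 12.5
ee_pos: [472.6, 176.4, 58.8]
orientation: [3.017, 0.877, 0.001]
ft_force: [1.8, -2.1, -7.3]
width: 15.8
grasp_force: 30.0
```

Request:
jog_arm --commands '[[-1, [0, 0, 0.005], [0, 0, 0]], [-1, [0, 0, 0], [0, 0, 0]]]'

```text
t: 12.7
ee_pos: [472.8, 176.4, 58.4]
orientation: [3.016, 0.877, 0.001]
ft_force: [1.6, -3.1, -4.9]
width: 15.9
grasp_force: 30.0
```

Run:
```python
from h import *
o=get_obs();print(o["ee_pos"].round(2),np.degrees(2*np.arctan2(o["orientation"][1],o["orientation"][0]))%360,o["ft_force"].round(2),o["moment"].round(3))
```

```text
[472.77 176.44  58.43] 32.41986447097486 [ 1.57 -3.06 -4.92] [-0.697 -0.561 -0.143]
```

Request:
jog_arm --commands '[[-1, [0, 0.006, 0], [0, 0, 0]], [-1, [0, 0, 0.004], [0, 0, 0]], [-1, [0, 0, 0], [0, 0, 0]]]'

```text
t: 13.0
ee_pos: [473.1, 176.1, 58.1]
orientation: [3.017, 0.877, 0.001]
ft_force: [2.9, -2.9, -1.5]
width: 16.0
grasp_force: 30.0
```

Run:
```python
from h import *
o=get_obs();print(o["ee_pos"].round(2),np.degrees(2*np.arctan2(o["orientation"][1],o["orientation"][0]))%360,o["ft_force"].round(2),o["moment"].round(3))
```

```text
[473.07 176.09  58.09] 32.42211590912232 [ 2.94 -2.88 -1.54] [-0.499 -0.519  0.002]
```

Request:
jog_arm --commands '[[-1, [0.001, 0.004, 0], [0, 0, 0]], [-1, [0, 0, 0.002], [0, 0, 0]], [-1, [0, 0, 0], [0, 0, 0]]]'

```text
t: 13.3
ee_pos: [473.2, 175.9, 57.9]
orientation: [-3.017, -0.877, -0.001]
ft_force: [1.0, -1.8, 1.3]
width: 15.8
grasp_force: 30.0
```

Request:
jog_arm --commands '[[-0.2, [0, 0, 0], [0, 0, 0]], [-0.2, [0, 0, 0], [0, 0, 0]], [-0.2, [0, 0, 0], [0, 0, 0]], [-0.2, [0, 0, 0], [0, 0, 0]], [-0.2, [0, 0, 0], [0, 0, 0]], [-0.2, [0, 0, 0], [0, 0, 0]], [-0.2, [0, 0, 0], [0, 0, 0]]]'

```text
t: 14.0
ee_pos: [472.9, 175.7, 57.6]
orientation: [-3.017, -0.877, 0.0]
ft_force: [-0.9, -0.5, 0.1]
width: 35.0
grasp_force: 0.0
```

Run:
```python
from h import *
o=get_obs();print(o["ee_pos"].round(2),o["width"],o["ft_force"].round(2),o["moment"].round(3))
c=cam("wrist");P=cloud(c);v,u=np.indices(P.shape[:2]);cv2.imwrite("pics/w4.png",c[0]["image"]);d=np.hypot(P[...,0]-473,P[...,1]-176)
m=(d<58)&(P[...,2]>25)&(P[...,2]<50)&(v<330);q=P[m]
A=np.c_[q[:,:2]-[473,176],np.ones(len(q))];s=np.linalg.lstsq(A,q[:,2],rcond=None)[0];print(m.sum(),"tilt",s[:2],"top z",s[2],np.median(q[:,2]))
```

```text
[472.89 175.7   57.57] 34.95926499868072 [-0.85 -0.51  0.14] [-0.028 -0.017 -0.015]
22632 tilt [0.00245047 0.00151054] top z 39.102004082932275 39.10676275746279
```

View pics/w4.png

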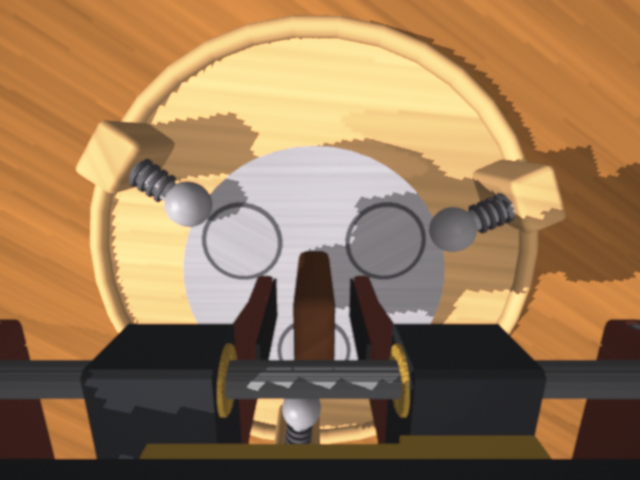

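The gripper is open (35 mm). The carrier's rim lies under the noses at (188,204), (453,229) and (300,412), with its top at 39.1 mm against the expected 38.4, inside calibration error. I retreat straight up and check level against the table in the same view.

Request:
jog_arm --commands '[[-0.2, [0, 0, -0.05], [0, 0, 0]], [-0.2, [0, 0, -0.2], [0, 0, 0]], [-0.2, [0, 0, -0.3], [0, 0, 0]], [-0.2, [0, 0, -0.4], [0, 0, 0]], [-0.2, [0, 0, -0.4], [0, 0, 0]], [-0.2, [0, 0, -0.1], [0, 0, 0]], [-0.2, [0, 0, 0], [0, 0, 0]], [-0.2, [0, 0, 0], [0, 0, 0]]]'

```text
t: 14.85
ee_pos: [472.2, 175.4, 201.7]
orientation: [3.017, 0.877, -0.002]
ft_force: [-0.8, -0.1, 0.0]
width: 35.4
grasp_force: 0.0
```

Run:
```python
from h import *
def fit(q):
    A=np.c_[q[:,:2]-[473,176],np.ones(len(q))];s=np.linalg.lstsq(A,q[:,2],rcond=None)[0];return s.round(4),len(q)
o=get_obs();print(o["ee_pos"].round(2),o["ft_force"].round(2))
for n in("wrist","top"):
    c=cam(n);P=cloud(c);d=np.hypot(P[...,0]-473,P[...,1]-176);z=P[...,2];v=np.indices(z.shape)[0]
    print(n,"carrier",fit(P[(d<60)&(z>34)&(z<44)]),"tray",fit(P[(d>85)&(d<122)&(z>8)&(z<16)]),"table",fit(P[(d>145)&(d<230)&(abs(z)<6)]))
    im=c[0]["image"]
    if n=="wrist":
        cv2.imwrite("pics/w5.png",im);np.savez("w5.npz",img=im,z=c[0]["z_map"],K=c[1],R=c[2],e=c[3])
```

```text
[472.18 175.44 201.73] [-0.75 -0.09  0.02]
wrist carrier (array([1.80000e-03, 8.00000e-04, 3.90683e+01]), 11966) tray (array([-6.00000e-04, -1.10000e-03,  1.26648e+01]), 20022) table (array([-6.000e-04, -1.100e-03,  6.643e-01]), 73478)
top carrier (array([ 2.00000e-04, -6.00000e-04,  3.78492e+01]), 1714) tray (array([-7.00000e-04, -3.00000e-04,  1.15083e+01]), 4097) table (array([-0.0007, -0.    , -0.5804]), 18432)
```

View pics/w5.png

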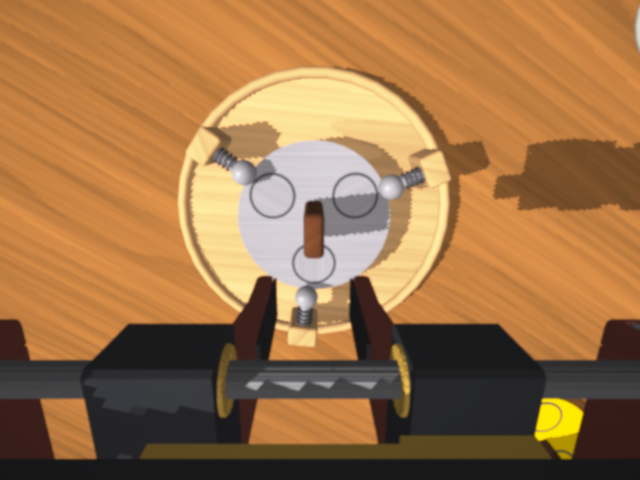

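The picture shows the carrier seated at (314,215) under all three catches. Its top is 38.4 mm above the table in both views, which is exactly home, and it is level to about 0.002. The gripper is clear, so I hand in the job.

```bash
python3 -c "
from workcell import close_job
print(close_job())"
```

```text
the job is handed in; nothing more can be done
None
```

The steel carrier is mounted on the tray, level and fully home under the three catches (top 38.4 mm above the table); I kept the arm clear of the other tableware and handed the job in at about 15 s.

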